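# Clean, close and pin a clamshell casting mould, and hold it shut for filling

### The job

Get the hinged casting mould ready for filling: with the scraper block, wipe the three loose resin chips off the lower half's face into the spill tray and set the scraper down on the bench beside the tray; then swing the lid down over the lower half and push the locating pin through the hole in the lid into the hole below it. Press the pin fully home so that its collar squeezes the lid completely shut against its rubber seal, and finish like that, still gripping the pin and pressing down - do not let go, the seal would lift the lid again. Leave the beaker, the dish and the tape roll where they are.

Things in the scene. Friction and masses are not known exactly. Their poses are not given: they have to be found in the camera images.
- mould: Bare aluminium mould fixed in a shallow steel tray. Origin on the bench under the lower half's centre; x to the hinge (away from the robot), y left, z up. Lower half: flat block 120 (x) x 150 (y) mm, centred, top face 40 mm up. Tray: x -115 to 85, y -140 to 140 mm, floor 3 mm, rim 14 mm up. Lid hinge axis along y at x 62, z 40 mm. Four feet 11 mm high beside the block.
- mould_face (a point): Centre of the lower half's flat top face, 40 mm above the bench, axes as the mould's. The chips lie on this face, at most 40 mm from its centre in x and 60 mm in y.
- mould_hole (a point): Centre of the mouth of the pin's hole in the lower half's face: 12 mm wide, 27 mm deep, 46 mm from the face's centre towards the robot.
- lid (a joint): Lid hinge, rad: 0 fully shut, 1.57 upright, starts open at 1.8 to 2.05 (leaning away), stop 2.1. Stiff hinge (0.12 N m): the lid stays where left when steep, sinks slowly below 50 degrees. A rubber seal cord under it stops it at 0.025 to 0.05; about 10 N down at its hole shuts it to the stop at 0, and it rises again when let go. A chip left on the face blocks it.
- lid_hole (a point): Centre of the lid's 12 mm through hole, on the lid's outer (top) face, 108 mm from the hinge axis; z out of that face. Lid: plate 150 mm wide, 14 mm thick, reaching 130 mm from the axis, 0.35 kg; filling port 13 mm high mid-top. Shut, this hole is above the lower one, 54 mm over the bench.
- lid_tab (a point): Middle of the outer (top) face of the tab on the lid's front edge, 136 mm from the hinge axis; the tab is 44 mm wide, 8 mm thick and ends 145 mm from the axis. Push it from behind to swing the lid over. Axes as lid_hole's.
- pin_grip (a point): Steel locating pin, 70 mm long: the middle of its ringed grip (18 mm diameter, from 5 to 40 mm above the collar's underside; this point 24 mm above it). Stands upright in a fixed white block (60 x 50 x 45 mm, foot 74 x 64), collar on the block's top, shank 30 mm deep in its 14 mm hole. z up the pin. 0.06 kg.
- pin_seat (a point): Centre of the underside of the pin's collar (26 mm diameter, 5 mm thick), 24 mm below pin_grip: the face that bears on the lid's top.
- pin_tip (a point): Tip of the pin's shank, 30 mm below the collar's underside; shank 10 mm in diameter, tapered to 4.4 mm over its last 8 mm.
- scraper_mid (a point): Centre of the scraper block (58 mm high), 29 mm above its blade's edge, on which it stands. Aluminium holder 70 (x) x 22 (y) mm, 18 to 58 mm above the edge; white blade 90 (x) x 14 (y) mm, 9 mm thick at the edge. x along the blade, z up. 0.15 kg. Scraper and pin block stand one left, one right of the tray, either way round.
- pin: The same pin; origin at the centre of its collar's underside, z up the pin.
- scraper: The same scraper; origin at the middle of the blade's edge (underside).
- chip_1: Flat amber chip of set resin, five-sided, about 20 mm across, 6 mm thick, loose on the lower half's face; origin in its underside.
- chip_2: As chip_1, six-sided, 17 mm across, 5 mm thick.
- chip_3: As chip_1, four-sided, 22 mm across, 6 mm thick.
- beaker_250: Glass beaker, 75 mm wide, 92 mm high, a bystander; origin under its centre.
- label_tape: Roll of tape, 97 mm wide, 25 mm high, lying flat, a bystander; origin under its centre.
- petri_dish: Petri dish, 60 mm wide, 14 mm high, a bystander; origin under its centre.
There are look-alikes about, which are no part of the job. What is meant by the pin is not pink or red, and is the smaller of those in its own colour.

How it is judged:
By the outcome, as a careful person would: the job done as asked, in the order asked, and still so for the second after the job is handed in, while the arm keeps its last pose, push and grip.
It also fails if it takes over 72 s, if anything falls off the work surface, if the arm or the gripper's body presses on something with over 40 N, if the wrist force passes 120 N, or if a joint passes its speed limit or range.

### The arm

A 6-joint arm with a two-finger parallel gripper is mounted at the origin on a cart in front of the work surface, level with it; the furniture and walls round the work are solid. World frame = base frame: x ahead of the robot, y to its left, z up, the work surface at z = 0. Lengths are in m, angles in degrees, forces in N, time in s.
With the tool pointing down it reaches from about 0.375 to 0.9 m from the base axis. Payload 3.1 kg.
Tool frame: the origin (TCP) lies midway between the tips of the shut fingers; the grasp point (between the pads) lies bot.hold_point_z behind it (bot.hold_point_z is the distance from the TCP to the grasp point, in m); z points along the fingers, y is the line along which they close (so a half turn about z gives the same grasp; the last joint's range is limited). The gripper opens to 87 mm and grips with 3 to 60 N. Pads are 19 mm wide; open, the fingers measure 117 mm over their backs; the gripper's body (75 mm by 190 mm) begins 51 mm behind the grasp point.
Start: joints at [57.955, 30.224, 82.088, -0, 67.689, -10.227], TCP at [0.232, 0.58, 0.223] pointing down, gripper open.
Joint ranges: [-176.69, 176.69], [-43.24, 126.21], [12.49, 139.97], [-82, 262], [0, 151.66], [-163.58, 163.58]. Speed limits (degrees/s): [159.86, 159.86, 180, 180, 180, 180].

### API

Orientations are given as [roll, pitch, yaw] about the fixed x, y, z axes, in that order (R = Rz(yaw) Ry(pitch) Rx(roll)).
In Python, from rig import bot gives the robot as it stands. Calls block until the motion is done:
- bot.move_to(position, orientation): joint-space move of the TCP to a pose.
- bot.move_linear(position, speed=0.15, ori=None, max_force=None): straight line of the TCP; ori=None keeps the orientation; speed is the mean speed in m/s. With max_force (N) it stops when the force on the tool has changed by that much, and returns True; else False.
- bot.set_joints(angles): joint-space move.
- bot.set_gripper(opening, grasp_force=None): finger opening in m; grasp_force is the grip in N (None keeps the last); returns when the fingers have stopped.
- bot.hold(seconds).
- bot.ik(position, orientation): joint angles nearest the present ones, or None.
- bot.snapshot(name): name is "side" or "top" or "wrist"; returns a dict with "pixels" (384x512x3 uint8, red, green, blue), "mtx" (3x3 intrinsics, pixels), "rvec" (rotation vector, rad) and "tvec" (3), from world to camera coordinates, as OpenCV has them; the wrist camera has in their place "mount" (4x4, takes a point from camera to tool coordinates, whose origin is the TCP and whose axes are the flange's). Camera axes: x right, y down, z forward; pixel columns grow to the right and rows downward; lengths in m; the calibration is good to about 2 mm. A picture is of the moment at which its call begins: read the wrist's pose just before it. There is no depth.
A pose or a line that the arm cannot do raises bot.PlanningError and nothing moves.
- bot.hand_in(): hands the job in; it is judged then, once.
Readings, each from a call of its own:
- bot.current_time(): time.
- bot.current_joints(): joint angles.
- bot.current_dq(): joint speeds.
- bot.current_effort(): joint torques, N m.
- bot.current_position(): TCP position.
- bot.current_tcp_rot(): TCP orientation.
- bot.current_wrist_force(): force on the tool from outside, world axes, zero at the start.
- bot.current_torque(): the same for the moment, N m.
- bot.current_gripper_width(): finger opening in m.
- bot.current_grasp_force(): force on a finger pad.
Only numpy, scipy, OpenCV 4.12 (cv2) and the standard library are available. Lean on these libraries where they do the work, as an engineer would, in place of code of your own. Each camera call takes 0.05 s, during which the arm holds its last target. There are 200 camera calls.

## Working session

There is one attempt and no reset: what is moved stays moved. The work goes in short steps, each a Python script; the robot and the scene stay as the last script left them, time stands still between calls to the robot, and variables do not carry over. Pictures are saved under pics/ and viewed, at most 10 in all, crops included, and the job is handed in when it is done.

```bash
mkdir -p pics; ls
cat > h.py <<'E'
import numpy as np, cv2
from scipy.spatial.transform import Rotation as R
from rig import bot
def snap(n):
    p=np.array(bot.current_position()); r=R.from_euler('xyz',bot.current_tcp_rot(),degrees=True).as_matrix()
    s=bot.snapshot(n)
    K=np.array(s["mtx"])
    if n=="wrist":
        M=np.array(s["mount"]); Rc=r@M[:3,:3]; c=p+r@M[:3,3]
    else:
        Q=cv2.Rodrigues(np.array(s["rvec"],float))[0]; Rc=Q.T; c=-Q.T@np.array(s["tvec"],float).ravel()
    return s["pixels"],K,Rc,c
def save(n,f):
    im,K,Rc,c=snap(n); cv2.imwrite(f"pics/{f}.png",im[:,:,::-1]); np.savez(f"pics/{f}.npz",K=K,R=Rc,c=c,im=im)
def ray(f,uv,z):
    d=np.load(f"pics/{f}.npz"); v=d['R']@np.linalg.inv(d['K'])@[uv[0],uv[1],1]; return d['c']+v*(z-d['c'][2])/v[2]
def proj(f,P):
    d=np.load(f"pics/{f}.npz"); q=d['K']@(d['R'].T@(np.array(P)-d['c'])); return q[:2]/q[2]
E
python3 - <<'E'
from h import *
save("top","top0");save("side","side0");save("wrist","wr0")
t=cv2.imread("pics/top0.png");s=cv2.imread("pics/side0.png")
cv2.imwrite("pics/top0b.png",cv2.resize(t,(768,576),interpolation=cv2.INTER_CUBIC))
cv2.imwrite("pics/side0b.png",cv2.resize(s,(768,576),interpolation=cv2.INTER_CUBIC))
print(bot.hold_point_z,bot.current_time(),bot.current_tcp_rot())
for f in("top0","side0"):
    d=np.load(f"pics/{f}.npz");print(d['c'],d['R'][:,2],d['K'][0,0])
E
```

```text
pics
0.0187 0.15 [-1.79903875e+02 -1.64592809e-02  1.58182376e+02]
[ 0.34100892 -0.01942953  1.36529155] [ 0.11955454 -0.02225151 -0.99257825] 451.03054438559775
[ 0.28718257 -1.05446962  0.59668105] [ 0.18794963  0.87259922 -0.45082761] 434.6893252741272
```

View pics/top0b.png

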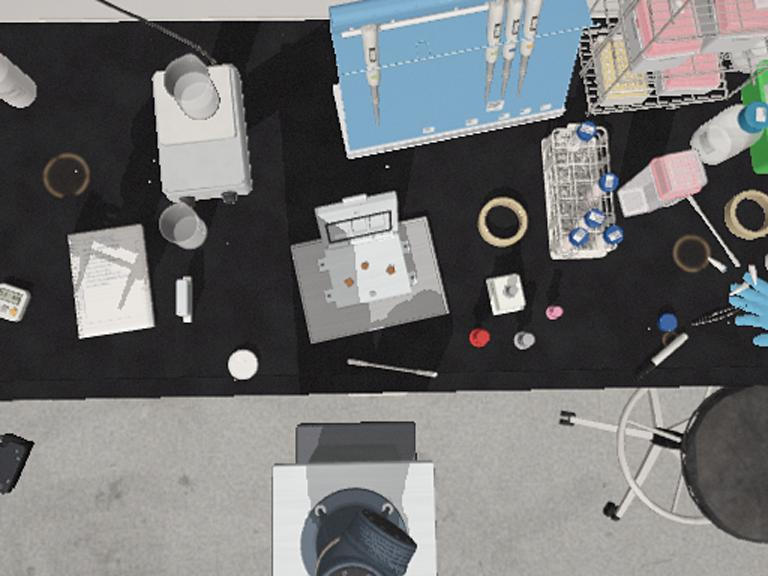

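View pics/side0b.png

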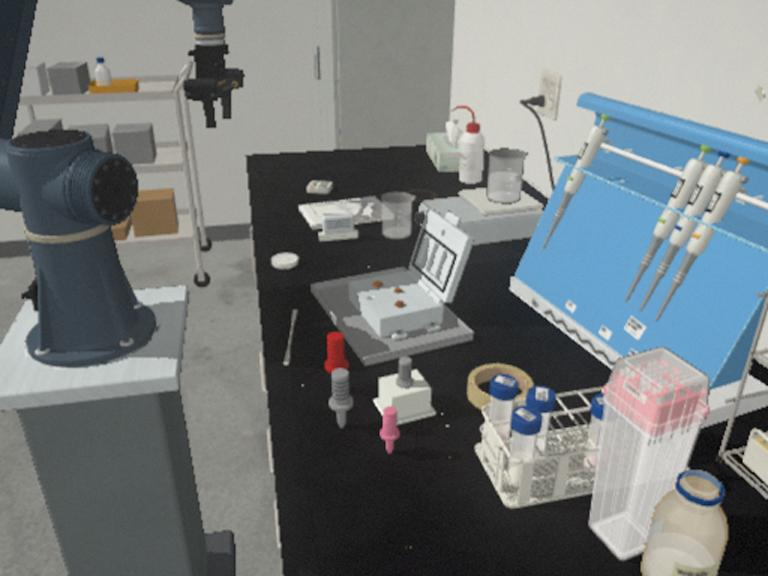

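The side view shows the candidates for the pin, given here as top-picture pixels. The grey pin in the white block is at (508,290). A bigger loose grey one is at (524,340), a pink one at (555,312) and a red one at (479,337). I choose the one in the block, since it is the smaller grey. The scraper is at (184,298), the mould face at about (370,275), and the three chips at (349,282), (365,266) and (391,270). Next is a close crop.

Run:
```python
from h import *
t=cv2.imread("pics/top0.png")
def cr(x,y,w,h,s): return cv2.resize(t[y:y+h,x:x+w],(w*s,h*s),interpolation=cv2.INTER_CUBIC)
a=cr(190,120,110,115,5); b=cr(105,175,45,48,5); c=cr(310,175,45,67,5)
o=np.zeros((575,550+225,3),np.uint8); o[:,:550]=a; o[:240,550:]=b; o[240:575,550:]=c
cv2.imwrite("pics/crop1.png",o)
k=lambda u,v,z:print((u,v),ray("top0",(u/1.5,v/1.5),z).round(3))
k(508,290,.045);k(184,298,.058);k(372,275,.04);k(349,282,.045);k(365,266,.045);k(391,270,.045);k(502,221,.025);k(243,365,.014);k(183,228,.05)
```

```text
(508, 290) [ 0.483 -0.312  0.045]
(184, 298) [0.477 0.32  0.058]
(372, 275) [ 0.518 -0.045  0.04 ]
(349, 282) [0.505 0.001 0.045]
(365, 266) [ 0.536 -0.031  0.045]
(391, 270) [ 0.527 -0.082  0.045]
(502, 221) [ 0.626 -0.31   0.025]
(243, 365) [0.347 0.213 0.014]
(183, 228) [0.617 0.326 0.05 ]
```

View pics/crop1.png

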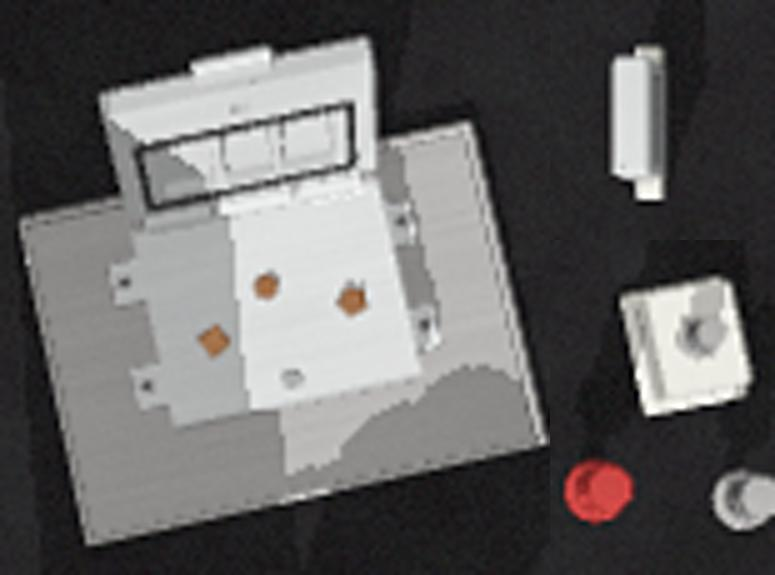

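The crop confirms the choice. The pin in the white block is at crop (703,335), and the bigger grey one is at (745,500). The tray's corners are (20,218), (470,122), (548,442) and (90,545). The chips are at (215,341), (266,286) and (352,299), the lower hole is at (292,377), and the scraper top spans x 612–637, y 55–180.

```bash
cat >> h.py <<'E'
def down(p,yaw,dz=0): # TCP pose pointing down
    return [float(p[0]),float(p[1]),float(p[2])+dz],[180.,0.,float(yaw)]
E
python3 - <<'E'
from h import *
from scipy.optimize import least_squares
A=lambda u,v:(190+u/5,120+v/5)
pts=[((.085,.140,.014),A(20,218)),((.085,-.140,.014),A(470,122)),((-.115,-.14,.014),A(548,442)),((-.115,.14,.014),A(90,545)),((-.046,0,.04),A(292,377)),((-.06,-.075,.04),A(424,374)),((-.06,.075,.04),A(172,425))]
def w(m,p): return np.r_[R.from_euler('z',m[2]).as_matrix()[:2,:2]@np.array(p[:2])+m[:2],p[2]]
f=lambda m:np.concatenate([proj("top0",w(m,p))-q for p,q in pts])
s=least_squares(f,[.52,-.04,.2]);m=s.x;print(m,np.degrees(m[2]),s.fun.round(1));np.save("mould.npy",m)
for q in((215,341),(266,286),(352,299)):
    c=ray("top0",A(*q),.046);print('chip',(R.from_euler('z',-m[2]).as_matrix()@np.r_[c[:2]-m[:2],0]).round(3)[:2])
B=lambda u,v:(105+(u-550)/5,175+v/5)
c=[ray("top0",B(*q),.058) for q in((612,58),(614,177),(637,180),(635,53))];sc=np.mean(c,0);print(np.round(c,3),sc)
C=lambda u,v:(310+(u-550)/5,175+(v-240)/5)
print('pin top',ray("top0",C(706,330),.085),'blockc',ray("top0",C(686,345),.045))
p,o=down(sc,180);p[2]=.20
print(bot.ik(p,o))
bot.move_to(p,o);print(bot.current_time(),bot.current_position())
save("wrist","w1")
E
```

```text
[ 0.5281694  -0.03706766  0.19928628] 11.41826275862802 [ 0.2  0.4 -0.   0.3 -0.6  0.  -0.2 -0.4  0.4 -0.2 -0.3 -0.4  0.5  0.3]
chip [-0.016  0.041]
chip [0.009 0.005]
chip [-0.009 -0.043]
[[0.513 0.335 0.058]
 [0.444 0.333 0.058]
 [0.442 0.32  0.058]
 [0.516 0.322 0.058]] [0.47847433 0.32761533 0.058     ]
pin top [ 0.47992266 -0.31054532  0.085     ] blockc [ 0.47555359 -0.3073758   0.045     ]
[ 23.36430727  28.29297428  90.07209259   0.          61.63493313
 -66.63569273]
1.475 [0.47804014 0.32830991 0.20007654]
```

View pics/w1.png

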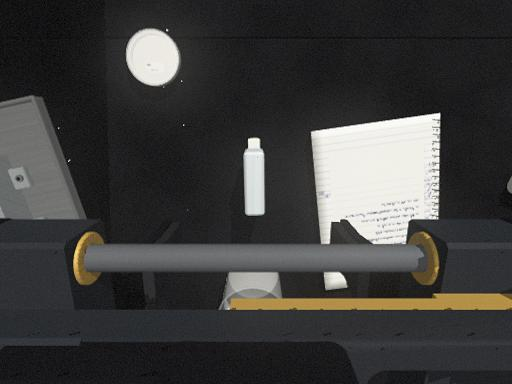

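The wrist view shows the scraper holder top with corners (244,149), (265,149), (245,215) and (265,215). It is nearly aligned with the world axes. I grasp it after checking the centre.

Run:
```python
from h import *
c=[ray("w1",q,.058) for q in((244,149),(265,149),(265,215),(245,215))];sc=np.mean(c,0);print(np.round(c,4),sc)
d=c[2]-c[1]+c[3]-c[0];yaw=np.degrees(np.arctan2(d[1],d[0]));print(yaw)
yaw=180+(yaw+90)%180-90
z=.043-bot.hold_point_z
p,o=down(sc,yaw); 
if not(abs(sc[0]-.478)<.012 and abs(sc[1]-.328)<.012): raise SystemExit
bot.move_to([p[0],p[1],.10],o)
print(bot.move_linear([p[0],p[1],z],speed=.1,max_force=8))
bot.set_gripper(.0,grasp_force=40)
print(bot.current_gripper_width(),bot.current_grasp_force(),bot.current_position(),bot.current_tcp_rot(),bot.current_time())
print(bot.move_linear([p[0],p[1],z+.10],speed=.15),bot.current_gripper_width(),bot.current_wrist_force())
np.save("grasp.npy",[sc[0],sc[1],yaw])
```

```text
[[0.4413 0.3163 0.058 ]
 [0.4413 0.3378 0.058 ]
 [0.5124 0.3383 0.058 ]
 [0.5124 0.3167 0.058 ]] [0.47685738 0.32726839 0.058     ]
0.3778498079324
False
0.0216051227183728 39.8455087930779 [0.47680968 0.32723682 0.02425283] [-1.79996421e+02 -7.28900655e-03 -1.79624180e+02] 3.9833
False 0.021825577141782158 [ 0.17380783 -0.13114204 -2.02652375]
```

```bash
cat >> h.py <<'E'
M=np.load("mould.npy"); YAW=np.degrees(M[2])
def mw(x,y,z): # mould -> world
    c,s=np.cos(M[2]),np.sin(M[2]); return [float(M[0]+c*x-s*y),float(M[1]+s*x+c*y),float(z)]
E
python3 - <<'E'
from h import *
o=[180.,0.,180+YAW]
bot.move_linear([.477,.327,.16],speed=.2)
bot.move_to(mw(-.003,-.065,.12),o)
f0=np.array(bot.current_wrist_force())
print(bot.move_linear(mw(-.003,-.065,.075),speed=.12))
hit=bot.move_linear(mw(-.003,-.065,.058),speed=.03,max_force=4)
p=bot.current_position();print(hit,p,np.array(bot.current_wrist_force())-f0)
z=p[2]
h2=bot.move_linear(mw(-.003,.096,z),speed=.08,max_force=25)
print(h2,bot.current_position(),np.array(bot.current_wrist_force())-f0,bot.current_time())
bot.move_linear(mw(-.003,.12,z+.07),speed=.2)
save("top","top2")
t=cv2.imread("pics/top2.png")[110:250,170:330];cv2.imwrite("pics/top2c.png",cv2.resize(t,None,fx=4,fy=4,interpolation=cv2.INTER_CUBIC))
print(bot.current_time(),bot.current_gripper_width())
E
```

```text
False
False [ 0.53808134 -0.10140204  0.05787669] [-0.22969036 -0.25258847  0.19055649]
False [0.50639694 0.05610676 0.05787769] [ 0.18118615 -0.11333026 -0.67192581] 10.1333
10.7 0.000567537991171047
```

View pics/top2c.png

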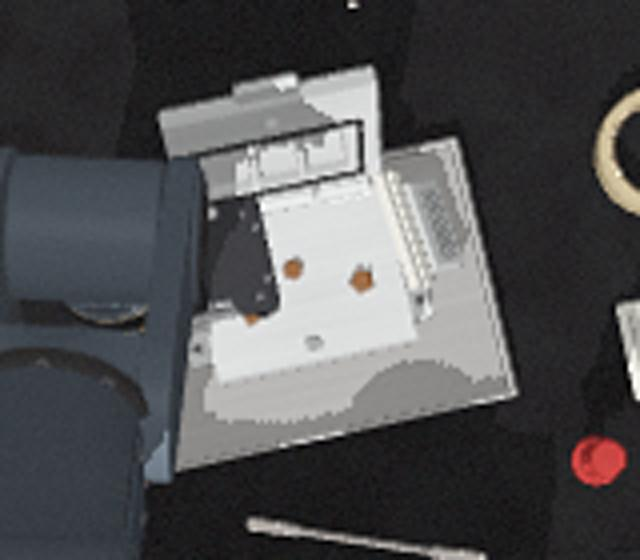

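The scraper is no longer in the gripper. It probably caught the lid during the joint-space arc, and it now lies in the tray right of the block at crop (415,235). The chips have not moved. I look closer before picking it up.

Run:
```python
from h import *
o=[180.,0.,180+YAW]
bot.move_linear(mw(-.04,.12,.24),speed=.3)
bot.set_gripper(.087)
bot.move_linear(mw(-.04,-.09,.24),speed=.3)
save("wrist","w3");save("side","side3")
a=cv2.imread("pics/w3.png");s=cv2.imread("pics/side3.png")[130:250,190:330]
b=cv2.resize(s,(420,360),interpolation=cv2.INTER_CUBIC)
o=np.zeros((600,800,3),np.uint8);o[:384*0+300,:400]=cv2.resize(a,(400,300))
o=np.zeros((384,512+288,3),np.uint8);o[:,:512]=a;o[:247,512:]=cv2.resize(s,(288,247),interpolation=cv2.INTER_CUBIC)
cv2.imwrite("pics/c3.png",o);print(bot.current_time(),np.load("pics/w3.npz")['c'],bot.current_position())
```

```text
13.7083 [ 0.43784862 -0.14599362  0.40184618] [ 0.50597744 -0.13115494  0.23985289]
```

View pics/c3.png

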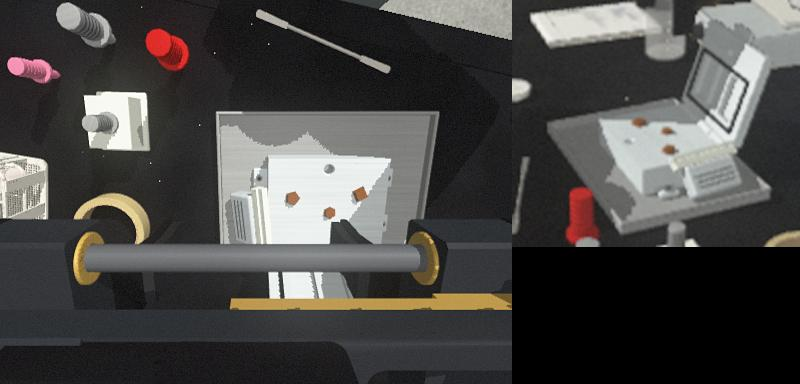

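The close view shows the scraper leaning on the right flank of the block. Its blade is up at wrist (262,188–245), and its holder points down and outwards at wrist (240,192–245). I enlarge the two views already taken to get its pose.

Run:
```python
from h import *
a=np.load("pics/w3.npz")['im'][150:250,210:290,::-1];s=np.load("pics/side3.npz")['im'][185:245,258:318,::-1]
o=np.zeros((500,800,3),np.uint8);o[:,:400]=cv2.resize(a,(400,500),interpolation=cv2.INTER_CUBIC);o[:400,400:]=cv2.resize(s,(400,400),interpolation=cv2.INTER_CUBIC)
cv2.imwrite("pics/c4.png",o)
# hypothesised corners for reference: block top right edge, foot
for q in((-.06,-.075,.04),(.06,-.075,.04),(-.06,-.075,.003)):
    w=mw(*q);print(q,(proj("w3",w)-[210,150])*5,(proj("side3",w)-[258,185])*400/60+[400,0])
```

```text
(-0.06, -0.075, 0.04) [281.91876427  41.3348036 ] [368.37264463 183.6983194 ]
(0.06, -0.075, 0.04) [277.93140473 492.56781133] [647.56107519 123.37205201]
(-0.06, -0.075, 0.003) [276.80728662  22.34402438] [368.18257146 266.66136546]
```

View pics/c4.png

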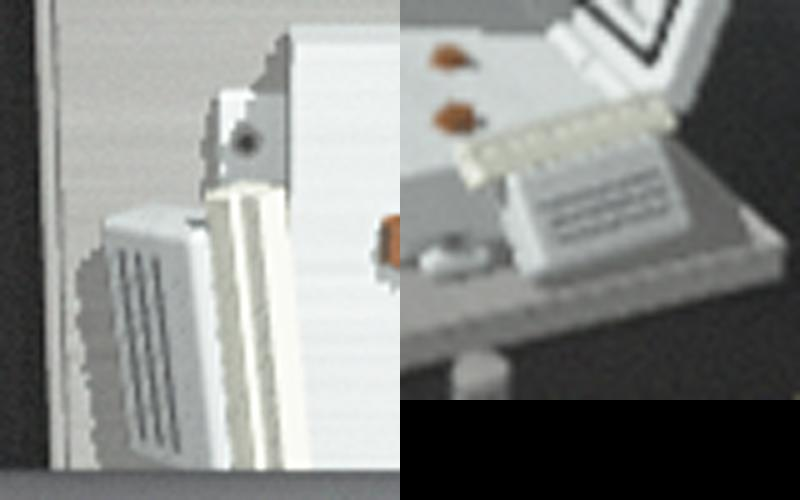

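The enlargement gives the holder's ribbed face. In the wrist crop its corners are about (108,228) and (193,232). In the side crop they are (540,190), (660,150), (688,222) and (545,268). The blade corners in the side crop are (462,147), (668,97), (678,128) and (478,186). I fit the pose and test reachability for the regrasp.

```bash
cat >> h.py <<'E'
RM=R.from_euler('z',M[2])
def tori(a,g=0): # tool z at angle a (deg) in mould y-z plane, tool y along +mould x, extra yaw g
    a=np.radians(a); z=np.array([0,np.cos(a),np.sin(a)]); y=np.array([1.,0,0]); x=np.cross(y,z)
    return (RM*R.from_euler('z',g,degrees=True)*R.from_matrix(np.c_[x,y,z]))
def eul(r): return [float(v) for v in r.as_euler('xyz',degrees=True)]
E
python3 - <<'E'
from h import *
from scipy.optimize import least_squares
W=lambda u,v:("w3",(210+u/5,150+v/5)); S=lambda u,v:("side3",(258+(u-400)*.15,185+v*.15))
pts=[((-35,11,58),W(108,228)),((-35,11,18),W(193,232)),((-35,11,18),S(540,190)),((35,11,18),S(660,150)),((35,11,58),S(688,222)),((-35,11,58),S(545,268)),
((-45,4.5,0),S(462,147)),((45,4.5,0),S(668,97)),((45,7,15),S(678,128)),((-45,7,15),S(478,186)),((-45,7,15),W(210,195)),((-45,-4.5,0),W(285,188))]
def T(p,q): # q: x,y,z(mould), beta, gamma ; local z->(0,-cos b,-sin b), y->(0,-sin b,cos b)
    b=q[3]; m=np.c_[[1,0,0],[0,-np.sin(b),np.cos(b)],[0,-np.cos(b),-np.sin(b)]]
    l=R.from_euler('z',q[4]).as_matrix()@m@(np.array(p)/1000)+q[:3]; return mw(*l)
f=lambda q:np.concatenate([proj(c[0],T(p,q))-c[1] for p,c in pts])
s=least_squares(f,[0,-.08,.05,.8,.08],loss='soft_l1');q=s.x
print(q.round(4),np.degrees(q[3:]));print(f(q).reshape(-1,2).round(1).tolist());np.save("sc.npy",q)
for p in((0,0,38),(0,-11,58),(0,4.5,0),(0,0,0)): print(p,np.round(RM.inv().apply(np.array(T(p,q))-[M[0],M[1],0]),4))
for a in(270,290,305,315,225,240):
  for pos in((.0,-.1,.03),(-.03,.21,.03)):
    r=bot.ik(mw(*pos),eul(tori(a)));print(a,pos,None if r is None else np.round(r))
E
```

```text
[ 0.0217 -0.0722  0.0467  0.882   0.1256] [50.53306824  7.19465816]
[[-0.4, -2.1], [0.6, 0.8], [-4.5, -0.8], [0.1, -1.7], [1.0, 2.1], [-0.0, 2.5], [0.5, 0.5], [-1.5, -0.6], [-0.6, -0.1], [0.4, -0.0], [0.1, 0.1], [-0.3, 0.5]]
(0, 0, 38) [ 0.0247 -0.0962  0.0174]
(0, -11, 58) [ 0.0253 -0.1004 -0.0051]
(0, 4.5, 0) [ 0.0222 -0.0757  0.0496]
(0, 0, 0) [ 0.0217 -0.0722  0.0467]
270 (0.0, -0.1, 0.03) [-25.  42.  99.  -0.  39. -37.]
270 (-0.03, 0.21, 0.03) [  6.  39. 110.  -0.  31.  -5.]
290 (0.0, -0.1, 0.03) [-33.  46.  91.  17.  58. -55.]
290 (-0.03, 0.21, 0.03) [ -6.  41. 111.  32.  38. -44.]
305 (0.0, -0.1, 0.03) [-37.  51.  85.  23.  73. -62.]
305 (-0.03, 0.21, 0.03) [-14.  46. 110.  43.  50. -61.]
315 (0.0, -0.1, 0.03) [-40.  56.  80.  27.  83. -64.]
315 (-0.03, 0.21, 0.03) [-18.  50. 108.  46.  58. -68.]
225 (0.0, -0.1, 0.03) [ -4.  50. 107. -81.  44.  57.]
225 (-0.03, 0.21, 0.03) [ 31.  51. 100. -51.  60.  58.]
240 (0.0, -0.1, 0.03) [-11.  45. 106. -61.  32.  31.]
240 (-0.03, 0.21, 0.03) [ 24.  45. 104. -42.  46.  47.]
```

Run:
```python
from h import *
a=312;g=7.;o=eul(tori(a,g))
d=np.array([0,np.cos(np.radians(a)),np.sin(np.radians(a))])
t=np.array([.0247,-.096,.024])+.005*d
P=lambda k:mw(*(t-k*d))
j=bot.ik(P(.11),o);print(np.round(j))
bot.move_linear(mw(-.04,-.19,.24),speed=.3)
bot.move_to(P(.11),o)
print(bot.move_linear(P(.03),speed=.15,max_force=12),bot.move_linear(P(0),speed=.06,max_force=8),bot.current_position(),P(0))
bot.set_gripper(0,grasp_force=45)
print(bot.current_gripper_width(),bot.current_grasp_force(),bot.current_time())
if bot.current_gripper_width()>.06:
    print(bot.move_linear(P(.05),speed=.12))
    bot.move_linear(mw(-.02,-.15,.2),speed=.3)
    print(bot.current_gripper_width(),bot.current_wrist_force(),bot.current_time())
save("side","side5");save("wrist","w5")
```

```text
[-39.  53.  68.  21.  96. -63.]
False False [ 0.570724   -0.12285202  0.02009892] [0.5707233038611674, -0.12299834628803404, 0.020284275872613028]
0.06951220513471196 44.913597106933594 17.1667
False
0.06972431486345217 [-0.79286027 -0.16853925 -2.47709753] 18.3917
```

Run:
```python
from h import *
D=lambda a:np.array([0,np.cos(np.radians(a)),np.sin(np.radians(a))])
c=np.array([-.045,.235,.011])
a1=261.5;o1=eul(tori(a1));t1=c+.005*D(a1)
o2=eul(tori(315));t2=c+.003*D(315)
o3=eul(tori(225)); 
for p,o in((t1,o1),(t1+[0,0,.06],o1),(t2,o2),(t2-.06*D(315),o2),(t2+[0,0,.08],o3),(np.array([-.045,.235,.036]),o3)):
    j=bot.ik(mw(*p),o);print(None if j is None else np.round(j))
bot.move_linear(mw(-.045,.0,.2),speed=.3)
bot.move_linear(mw(*(t1+[0,0,.05])),speed=.3,ori=o1)
print(bot.move_linear(mw(*(t1+[0,0,.003])),speed=.1,max_force=5),bot.current_position(),bot.current_gripper_width())
bot.set_gripper(.087)
bot.move_linear(mw(*(t1-.05*D(a1))),speed=.2)
bot.move_linear(mw(*(t2-.06*D(315))),speed=.25,ori=o2)
print(bot.move_linear(mw(*t2),speed=.12,max_force=8),bot.current_position(),mw(*t2))
bot.set_gripper(0,grasp_force=45)
print(bot.current_gripper_width(),bot.current_time())
save("top","top6");save("side","side6")
a=np.load("pics/top6.npz")['im'][130:230,100:220,::-1];b=np.load("pics/side6.npz")['im'][90:190,180:300,::-1]
cv2.imwrite("pics/c6.png",np.hstack([cv2.resize(x,(400,333),interpolation=cv2.INTER_CUBIC) for x in(a,b)]))
```

```text
[ 15.  42. 111. -18.  29.  19.]
[ 15.  35. 109. -14.  37.  15.]
[-16.  52. 111.  50.  54. -72.]
[-21.  47. 110.  44.  60. -68.]
[ 34.  45. 100. -46.  65.  54.]
[ 34.  50. 100. -48.  61.  58.]
False [0.43775501 0.18351013 0.00904315] 0.06954277455145688
False [0.43715657 0.1865718  0.00891233] [0.4371171790650976, 0.18645194724534933, 0.008878679656440356]
0.0695727233800794 25.9083
```

View pics/c6.png

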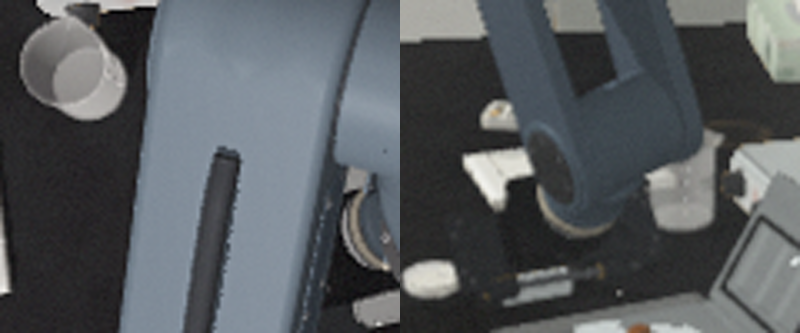

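The picture shows the gripper at the lying scraper, at side crop (540,285), and the finger width of 69.6 mm confirms the hold. I stand it up, regrasp from above and wipe, keeping clear of the lid this time.

Run:
```python
from h import *
D=lambda a:np.array([0,np.cos(np.radians(a)),np.sin(np.radians(a))])
c=np.array([-.045,.235,.038]);o3=eul(tori(225));t=c+.003*D(225)
p=bot.current_position()
bot.move_linear([p[0],p[1],.08],speed=.25)
bot.move_linear(mw(*(t+[0,0,.035])),speed=.2,ori=o3)
print(bot.current_gripper_width())
print(bot.move_linear(mw(*(t+[0,0,-.003])),speed=.04,max_force=4),bot.current_position()[2]-t[2])
bot.set_gripper(.087)
bot.move_linear(mw(*(t-.09*D(225))),speed=.25)
print(bot.current_time())
o=[180.,0.,180+YAW];q=[-.045,.235]
bot.move_to(mw(*q,.13),o)
print(bot.move_linear(mw(*q,.043-.0187),speed=.15,max_force=8))
bot.set_gripper(0,grasp_force=45)
print(bot.current_gripper_width(),bot.current_position(),bot.current_time())
```

```text
0.06976615010095455
True -0.0010502116388582394
31.1333
False
0.021818684398578356 [0.43753751 0.1843636  0.02427314] 35.2167
```

Run:
```python
from h import *
x=-.012;L=bot.move_linear
L(mw(-.045,.235,.075),speed=.3)
L(mw(x,.1,.115),speed=.35); L(mw(x,-.065,.115),speed=.35)
L(mw(x,-.065,.072),speed=.2)
hit=L(mw(x,-.065,.0605),speed=.03,max_force=3);z=bot.current_position()[2]
print(hit,z,bot.current_gripper_width(),bot.current_time())
if hit and bot.current_gripper_width()>.015:
    print(L(mw(x,.098,z+.0003),speed=.12,max_force=25),bot.current_wrist_force(),bot.current_gripper_width())
    L(mw(-.03,.15,.10),speed=.3)
    save("top","top7")
    L(mw(-.035,.21,.04),speed=.3)
    print(L(mw(-.035,.21,.021),speed=.05,max_force=4),bot.current_position(),bot.current_time())
cv2.imwrite("pics/top7c.png",cv2.resize(np.load("pics/top7.npz")['im'][110:250,170:330,::-1],None,fx=4,fy=4,interpolation=cv2.INTER_CUBIC))
```

```text
True 0.06414604083042766 0.02162852848946197 37.4417
False [-0.55044233  0.21926878 -1.43952512] 0.02178092625045814
True [0.45388273 0.16103768 0.02376896] 40.175
```

View pics/top7c.png

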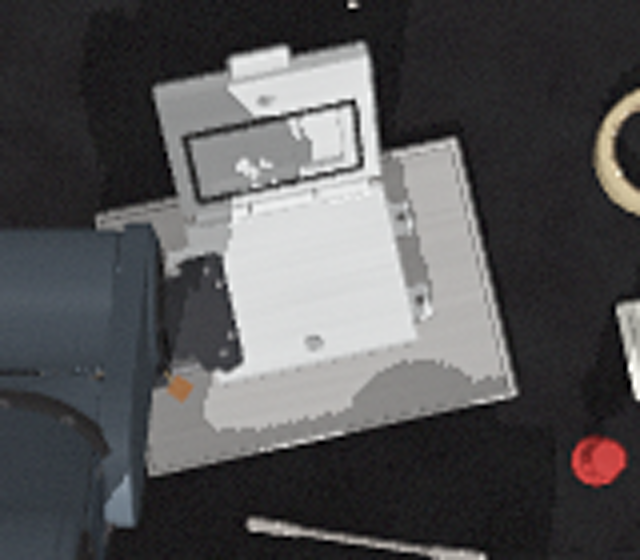

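The wipe worked. The face is bare apart from a strip hidden by the gripper, and one chip is visible in the tray at crop (180,387). The scraper now stands on the bench left of the tray. I release it, check for amber pixels in code and swing the lid.

Run:
```python
from h import *
L=bot.move_linear;o=[180.,0.,180+YAW]
def wp(th,r,t=.014): return mw(.062-r*np.cos(th)+t*np.sin(th)+.0095,0,.04+r*np.sin(th)+t*np.cos(th))
W=[wp(1.9,.125),wp(1.57,.127),wp(1.25,.13),wp(.95,.133),wp(.65,.136),wp(.35,.137),wp(.15,.137),wp(.04,.137)]
pre=mw(.165,0,.22)
for p in [pre,mw(.165,0,.14)]+W:
    if bot.ik(p,o) is None: print("noik",p); raise SystemExit
bot.set_gripper(.05)
L(mw(-.035,.21,.12),speed=.3)
save("top","top8")
bot.set_gripper(0)
L(mw(-.035,.21,.22),speed=.4)
L(pre,speed=.4)
L(mw(.165,0,.14),speed=.25)
print(bot.current_time())
for p in W[:-1]:
    if L(p,speed=.2,max_force=25): print("force",p,bot.current_wrist_force()); break
print(L(W[-1],speed=.05,max_force=8),bot.current_position(),W[-1],bot.current_wrist_force(),bot.current_time())
im=np.load("pics/top8.npz")['im'].astype(int);am=(im[...,0]>130)&(im[...,0]-im[...,2]>70)&(im[...,1]-im[...,2]>15)&(im[...,1]<150)
n,l,st,ce=cv2.connectedComponentsWithStats(am.astype(np.uint8))
for s,c in zip(st[1:],ce[1:]):
    if s[4]>4 and 170<c[0]<330 and 110<c[1]<250: w=ray("top8",c,.006);print(s[4],c.round(),RM.inv().apply(w-[M[0],M[1],0]).round(3))
```

```text
44.2917
False [ 0.46453095 -0.04983537  0.05931926] [0.46462195653644206, -0.049902149490169447, 0.05946734027682257] [-0.77150103  0.05072903 -0.13531747] 47.1583
17 [209. 187.] [0.009 0.111 0.006]
18 [209. 192.] [-0.009  0.114  0.006]
20 [215. 207.] [-0.054  0.107  0.006]
```

Run:
```python
from h import *
bot.move_linear(mw(-.046,0,.19),speed=.4)
save("wrist","w9");save("top","top9")
print(bot.current_time(),proj("w9",mw(-.046,0,.058)),proj("top9",mw(-.046,0,.058)))
a=np.load("pics/w9.npz")['im'][110:250,150:360,::-1];b=np.load("pics/top9.npz")['im'][115:240,180:310,::-1]
A=cv2.resize(a,None,fx=3.8,fy=3.8,interpolation=cv2.INTER_CUBIC)[:, :798]
cv2.imwrite("pics/c9.png",A);print(A.shape)
```

```text
47.7417 [256.28138996 184.52336237] [248.88204559 194.53127497]
(532, 798, 3)
```

View pics/c9.png

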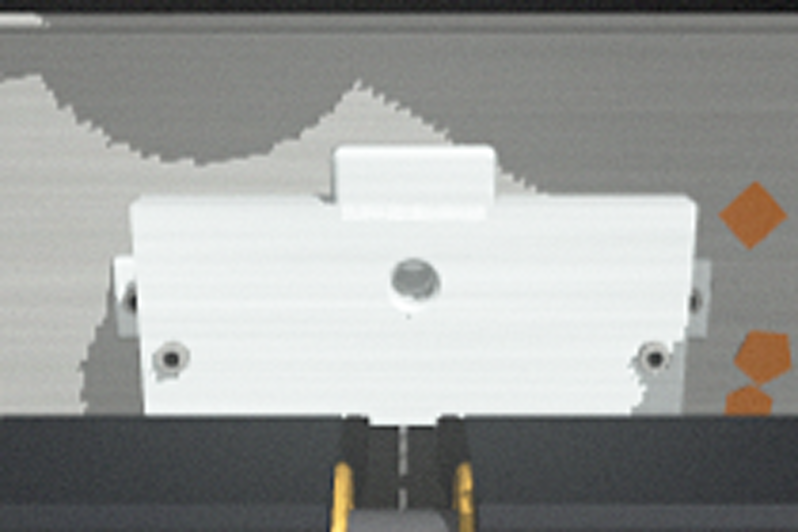

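The last view shows the lid down, the three chips in the tray on the left, and the lid hole at crop (415,283), which is (259.2,184.5) in the full picture. Next I go over the pin and find its top in code.

Run:
```python
from h import *
h=ray("w9",(259.2,184.5),.058);print('hole',h,mw(-.046,0,.058));np.save("hole.npy",h)
o=[180.,0.,180+YAW]
bot.set_gripper(.05)
bot.move_to([.479,-.311,.19],o)
save("wrist","w10")
print(bot.current_time(),bot.current_position())
e=proj("w10",[.479,-.311,.085]);x,y=e.round().astype(int);print(e)
im=np.load("pics/w10.npz")['im'];g=cv2.cvtColor(im,cv2.COLOR_RGB2GRAY)
c=g[y-30:y+31,x-30:x+31];C=cv2.resize(c,None,fx=4,fy=4,interpolation=cv2.INTER_CUBIC)
H=cv2.HoughCircles(cv2.GaussianBlur(C,(0,0),2),cv2.HOUGH_GRADIENT,1,10,param1=80,param2=15,minRadius=28,maxRadius=56)
if H is not None:
    for u,v,r in H[0][:5]: q=(x-30+(u-1.5)/4,y-30+(v-1.5)/4);print(np.round(q,1),r/4,ray("w10",q,.085))
print(c[::3,::3])
```

```text
hole [ 0.4824626  -0.04324975  0.058     ] [0.4830798282554395, -0.046174266756595396, 0.058]
49.8833 [ 0.47896755 -0.30907327  0.18984707]
[253.87941068 192.98871545]
[251.2 190.8] 8.65 [ 0.47737564 -0.31381609  0.085     ]
[251.5 185.2] 8.95 [ 0.47218714 -0.31460841  0.085     ]
[[ 82 243 255 255 255 255 255 255 255 255 255 255 255 255 255 255 255 255
  255  80  87]
 [ 87 243 255 255 255 255 255 255 255 255 255 255 255 255 255 255 255 255
  255  89  89]
 [ 81 241 255 255 255 255 255 255 255 255 255 255 255 255 255 255 255 255
  255  86  93]
 [ 85 242 255 255 255 255 255 255 251 244 242 255 255 255 255 255 255 255
  247  93  91]
 [ 83 242 255 255 255 255 255 241 244 242 241 243 250 255 255 255 255 255
  245  88  96]
 [ 86 243 255 255 255 255 238 238 161 186 199 233 241 255 255 255 255 255
  243  97  94]
 [ 85 243 255 255 255 251 239 150 157 199 182 179 239 247 255 255 255 255
  242  96  93]
 [ 81 243 255 255 255 251 237 161 234 250 246 208 163 238 255 255 255 255
  208  95  93]
 [ 81 242 255 255 255 244 166 243 245 241 244 243 165 250 255 255 255 255
  204  96  93]
 [ 83 242 255 255
[... 351 characters left out ...]
5 239 241 240 241 241 242 255 255 255 255 255 255 255 255 248
  127  90  95]
 [ 81  67 255 240 241 241 240 242 240 255 255 255 255 255 255 255 255 237
   93  90  94]
 [ 79  71 246 243 243 244 243 245 255 255 255 255 255 255 255 255 255 115
   90  90  92]
 [ 74  76  78  79  78  82  77  82  76  80  79  80  77  80 131 133 123  88
   94  91  84]
 [ 74  76  82  82  81  84  89  91  86  91  90  88  92  94  99  97  97  94
   91  91  90]
 [ 71  73  75  79  77  79  84  88  85  88  89  88  86  93  96  94  96  92
   90  86  86]
 [ 70  71  76  76  79  76  83  81  88  85  88  83  87  93  93  96  90  87
   87  84  82]
 [ 68  69  71  75  75  79  83  83  80  82  80  85  87  85  90  92  90  85
   84  86  83]]
```

Run:
```python
from h import *
L=bot.move_linear
x,y=.4778,-.3135
L([x,y,.10],speed=.3)
print(L([x,y,.0535],speed=.12,max_force=6))
f0=np.array(bot.current_wrist_force())
bot.set_gripper(0,grasp_force=60)
print(bot.current_gripper_width(),bot.current_position(),np.array(bot.current_wrist_force())-f0,bot.current_torque(),bot.current_time())
save("wrist","w11")
g=cv2.cvtColor(np.load("pics/w11.npz")['im'],cv2.COLOR_RGB2GRAY)
# where does the gripper midline look like vs the pin top
e=proj("w11",[x,y,.0937]);print(e,proj("w11",[x,y,.045]))
xx,yy=e.round().astype(int);print(g[yy-30:yy+60:4,xx-32:xx+36:4])
d=np.load("pics/w9.npz");print(d['c']-(d['R']@(RM.as_matrix()*0+np.eye(3)))[:,0]*0)
```

```text
False
0.015561246863467895 [ 0.47782897 -0.31356338  0.05363369] [-0.28931134 -0.74083793  2.08959695] [ 0.07417738  0.03558723 -0.01502534] 51.5583
[255.92510203 272.86608273] [255.85084793 232.33374854]
[[ 81  92  97  99  95 115 176 128 131 155 209 120  94 101  98  92  87]
 [143 145 150 145 149 150 150 150 148 149 148 149 147 147 149 151 106]
 [156 158 161 158 157 162 159 160 160 158 164 157 159 162 158 161 160]
 [169 165 172 172 172 172 174 174 175 172 174 174 173 174 171 171 176]
 [154 156 155 159 153 156 158 155 157 162 158 159 157 159 160 158 159]
 [144 143 142 143 143 140 146 144 145 144 145 143 145 141 144 146 142]
 [128 126 129 128 128 126 127 130 127 126 126 129 128 126 124 123 129]
 [ 84  88  87  90  98 111 114 112 113 101 100 100  86  88  84  88  84]
 [ 49  76  79  76 232 214 221 222 166 154 155 178 195  63  65  64  48]
 [ 47  78  74  80  50  50 189 164 155 161  93  39  44  57  66  62  46]
 [ 44  75  77  72  54  55  47  52  47  53  52  59  55  63  62  58  43]
 [ 46  75  74  59  48  47  54  51  50  52  56  62  55  58  58  61  38]
 [ 43  57  61  61  49  46  49  48  48  50  58  55  51  59  53  54  46]
 [ 36  55  58  52  49  46  47  46  52  59  59  58  53  59  57  56  36]
 [200 199 198 196 198 202 198 199 196 196 198 195 198 197 197 199 195]
 [190 189 194 191 190 191 193 191 190 190 195 192 193 193 192 191 192]
 [191 190 190 196 197 179 191 188 192 193 191 192 193 192 190 188 188]
 [ 67  65  68  67  65  66  66  66  68  69  64  66  68  65  64  68  68]
 [ 66  66  68  66  60  69  66  66  64  70  69  67  71  67  69  72  65]
 [ 62  66  65  68  68  72  67  68  72  68  69  70  66  66  70  68  65]
 [ 68  66  68  68  66  65  69  65  68  66  71  70  72  68  70  69  69]
 [ 66  70  65  71  69  69  65  67  64  67  70  68  69  67  67  68  69]
 [ 67  63  65  66  64  69  65  67  67  70  66  65  65  69  66  62  66]]
[ 0.41488849 -0.06001465  0.35357109]
```

Run:
```python
from h import *
L=bot.move_linear
L([.4778,-.3135,.13],speed=.25)
print(bot.current_gripper_width(),bot.current_wrist_force())
L([.462,-.19,.13],speed=.4)
print(bot.current_time(),bot.current_position())
save("side","s12");save("wrist","w12")
P=np.array(bot.current_position())
for f in("s12","w12"):
    t=proj(f,P-[0,0,.038]);c=proj(f,P-[0,0,.0085]);print(f,'tip',t,'collar',c)
    g=cv2.cvtColor(np.load(f"pics/{f}.npz")['im'],cv2.COLOR_RGB2GRAY)
    x,y=t.round().astype(int);print(x-14,y-24);print('\n'.join(' '.join(f'{v:3d}' for v in r) for r in g[y-24:y+8:2,x-16:x+17:2]))
```

```text
0.01528724299163302 [ 0.28728459  0.93046765 -0.45814675]
52.525 [ 0.46063589 -0.18768105  0.12859796]
s12 tip [250.09232204 208.96217666] collar [250.07568442 197.83770904]
236 185
176 176 176 178  79  49  98  39  41  42  43  45 130 134 145 113 130
210 203 203 205 122  45  82  41  40  39  40  72 179 180 168 141 127
217 208 203 204 122  48  78  41  44  42  42 102 208 204 162 137 133
218 194 201 205 122  46  82  38  41  42  43  99 206 208 192 164 167
214 205 201 228 180  78  92  40  44  43  42 101 208 207 207 204 208
229 210 202 202 203 195 122  42  40  40  41 100 205 208 207 209 211
152 234 204 201 192 191 138  42  52  60  87 175 208 207 209 211 209
130 173 175 151 137 203 154 135 116 123 161 208 208 208 207 207 209
119 129 128 212 150 213 206 158 115 184 208 208 207 206 205 137 199
105 121 130 195 211 213 213 163 118 182 206 209 210 208 197 178 171
103 106 131 164 216 216 210 165 117 184 210 198 191 178 167 157 156
102 103 108 128 207 218 209 181 118 149 154 158 157 155 158 160 162
100 102 105 109 200 216 217 213 156 151 155 155 155 151 148 149 145
102 102 104 101 157 220 217 217 20
[... 636 characters left out ...]
 224 222 224 223 221
 56  58  63  56  49  50  56  55 203 225 224 223 226 225 224 224 223
 59  52  57  59  51  53  51  54 201 225 221 224 222 222 224 224 221
 59  58  56  62  56  53  55  54 202 225 222 224 224 224 224 226 226
 57  58  62  57  52  53  56  55 205 227 221 225 221 223 224 224 225
 52  60  57  53  50  54  50  52 202 226 222 222 222 222 222 223 223
 59  59  56  54  56  69  72 110 201 211 204 215 219 220 218 219 221
 54  55  55  54 104 183 197 207 209 219 221 218 203 214 220 224 220
 56  57  61 173 186 228 226 224 220 220 220 222 234 221 210 205 222
 56  83 136 219 225 222 225 223 222 224 224 224 224 223 228 240 185
 62  63  86 226 225 224 225 225 224 224 224 224 225 224 225 233  69
```

Run:
```python
from h import *
th=np.linspace(0,2*np.pi,73)
def ring(f,c,r): return np.array([proj(f,np.r_[c[0]+r*np.cos(t),c[1]+r*np.sin(t),c[2]]) for t in th])
def rep(n,f,c,r): q=ring(f,c,r);print(n,'rows',q[:,1].min().round(1),q[:,1].max().round(1),'cols',q[:,0].min().round(1),q[:,0].max().round(1))
x,y=.4778,-.3135
for n,z,r in(('top',.085,.009),('collar top',.05,.013),('collar bot',.045,.013)): rep('w10 '+n,"w10",(x,y,z),r)
d=np.load("pics/w12.npz");R12=d['R'];Rt=tori(270).as_matrix()
# recover TCP from camera centre using mount
s=bot.snapshot("wrist");Mt=np.array(s['mount']);r=R12@Mt[:3,:3].T;T=d['c']-r@Mt[:3,3];print('tcp12',T,bot.current_position())
for n,dz,rr in(('ctop',-.0035,.013),('cbot',-.0085,.013),('shank',-.0305,.005),('tip',-.0385,.0022)): rep('w12 '+n,"w12",T+[0,0,dz],rr)
np.savez("pics/w13.npz",im=s['pixels'])
g=cv2.cvtColor(np.load("pics/w10.npz")['im'],cv2.COLOR_RGB2GRAY)
print('w10 r168.. c238..');print('\n'.join(' '.join(f'{v:3d}' for v in q) for q in g[168:206:2,234:272:2]))
h=np.load("pics/w12.npz")['im'];print('w12 rows 205.. cols 232..');print('\n'.join(' '.join(f'{v:3d}' for v in q) for q in cv2.cvtColor(h,cv2.COLOR_RGB2GRAY)[205:246:2,234:276:2]))
```

```text
w10 top rows 181.8 200.6 cols 241.8 261.2
w10 collar top rows 170.7 195.0 cols 239.4 264.3
w10 collar bot rows 169.8 193.8 cols 239.7 264.2
tcp12 [ 0.4617413  -0.18943082  0.12896656] [ 0.46244604 -0.19106072  0.12939582]
w12 ctop rows 215.1 255.4 cols 234.1 277.4
w12 cbot rows 212.4 251.8 cols 234.6 276.8
w12 shank rows 213.4 227.1 cols 248.4 262.9
w12 tip rows 213.6 219.4 cols 252.6 258.7
w10 r168.. c238..
255 255 255 255 255 255 255 255 255 255 255 255 255 255 255 255 255 255 255
255 255 255 255 255 255 255 255 255 255 255 255 255 255 255 255 255 255 255
255 255 255 255 255 255 255 251 250 230 242 255 255 255 255 255 255 255 255
255 255 255 255 255 255 237 240 243 241 242 243 241 255 255 255 255 255 255
255 255 255 255 255 241 243 241 236 237 240 242 241 242 255 255 255 255 255
255 255 255 255 238 240 222 161 160 184 199 222 241 241 238 255 255 255 255
255 255 255 235 239 233 158 169 185 198 197 192 174 240 237 255 255 255 255
255 255 255 228 239 139 160 162 212 196 196 196 180 229 241 255 255 255 255
255 255 255 232 237 141 211 234 250 250 246 240 185 163 242 254 255 255 255
255 
[... 1845 characters left out ...]
 149 205 118 157  65  70  69
 62  64  65  66  78 136 111 143 167 173 125 154 177 191 205 142 113 131  64  71  70
 65  63  62  62  66 105 144 123 121 170 188 192 172 162 151 189 103  99  55  68  69
 63  66  65  67  61 125 132 173 168 133 120 125 138 163 191 181  97 111  53  72  70
 61  67  64  63  80 120 118 113 146 184 195 206 195 183 175 146 131  90  56  68  69
 65  64  64  53 101 114 150 169 109 120 129 124 125 143 166 200 104 109  64  61  66
 62  63  63  52  92 135 116 117 166 197 190 198 209 195 178 126 127  96  59  54  71
 72  68  64  68 118  99 148 165 129 111 114 109 120 142 167 198 125 102  73  71  76
122 125 124 121 122 118 119 118 121 121 120 121 124 123 122 116 121 124 126 122 127
```

Run:
```python
from h import *
L=bot.move_linear
x,y=.4822,-.0438
L([x,y,.125],speed=.35)
bot.hold(.15);print(bot.current_position())
L([x,y,.101],speed=.15)
f0=np.array(bot.current_wrist_force())
h=L([x,y,.080],speed=.06,max_force=6)
print(h,bot.current_position(),np.array(bot.current_wrist_force())-f0,bot.current_torque(),bot.current_time())
```

```text
[ 0.4827239  -0.0453499   0.12499667]
False [ 0.48205367 -0.04371118  0.07966528] [-1.01639253  0.47731186  0.16193419] [0.04448155 0.03151486 0.02371966] 54.2083
```

Run:
```python
from h import *
L=bot.move_linear
x,y=.4822,-.0438
h=L([x,y,.070],speed=.04,max_force=12)
F=lambda:(np.round(bot.current_position(),4),np.round(bot.current_wrist_force(),1),np.round(bot.current_torque(),2),bot.current_gripper_width(),bot.current_time())
print(h,*F())
if not h:
    h=L([x,y,.060],speed=.03,max_force=14);print(h,*F())
```

```text
False [ 0.4822 -0.0437  0.0697] [ 0.7  0.1 -0.5] [ 0.04  0.07 -0.01] 0.015269656073623692 54.6083
True [ 0.4821 -0.044   0.0626] [-1.4 -1.   6.9] [ 0.05  0.16 -0.01] 0.015512262715588525 54.9333
```

Run:
```python
from h import *
L=bot.move_linear
F=lambda:(np.round(bot.current_position(),4),np.round(bot.current_wrist_force(),1),np.round(bot.current_torque(),2),round(bot.current_gripper_width(),4),bot.current_time())
x,y=.4822,-.0438
for z in(.0615,.0605,.0595,.0585):
    L([x,y,z],speed=.02); bot.hold(.1); print(*F())
    if bot.current_wrist_force()[2]>24: break
bot.hold(.5);print(*F())
```

```text
[ 0.4821 -0.044   0.0625] [-3.7 -0.5 13. ] [-0.13  0.47 -0.07] 0.0156 55.2833
[ 0.4821 -0.044   0.0624] [-4.8 -0.6 20.2] [-0.06  0.76 -0.05] 0.0154 55.6333
[ 0.4821 -0.044   0.0623] [-5.2 -0.3 28.5] [0.   0.99 0.03] 0.0152 55.9833
[ 0.4822 -0.0441  0.0623] [-5.3 -0.  28.1] [0.06 1.03 0.04] 0.0154 56.4833
```

```bash
python3 -c "
from rig import bot
print(bot.current_wrist_force(),bot.current_time());print(bot.hand_in())"
```

```text
[-5.25586213e+00 -2.70353093e-03  2.80971180e+01] 56.4833
the job is handed in; nothing more can be done
None
```

I handed the job in at 56.5 s. The chips are in the tray, the scraper was set down upright on the bench left of the tray, and the lid is shut with the pin gripped and pressed home at about 28 N, judged from a hard stop at the expected height, not a final picture. On the first carry the scraper came out of the grip, probably on the open lid, and landed in the tray beside the block, so I had to pick it up and stand it upright before wiping.

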